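# Stack the carry tray on the tilted tray

### The arm

A 6-joint arm with a two-finger parallel gripper is mounted at the origin on a cart in front of the work surface, level with it; the furniture and walls round the work are solid. World frame = base frame: x ahead of the robot, y to its left, z up, the work surface at z = 0. Lengths are in m, angles in rad, forces in N, time in s.
With the tool pointing down it reaches from about 0.35 to 0.775 m from the base axis. Payload 5.5 kg.
Tool frame: the origin (TCP) lies on the mounting face of the last link; the fingertips stand 173 mm ahead of it and the grasp point (between the pads) lies 155 mm ahead of it; z points along the fingers, y is the direction in which the jaws open and shut (so a half turn about z gives the same grasp; the last joint's range is limited). The gripper opens to 85 mm and grips with 20 to 120 N. Pads are 22 mm wide; open, the fingers measure 114 mm over their backs; the gripper's body (76 mm by 85 mm) begins 54 mm behind the grasp point. The pads swing forward as they close: fully open they stand 13 mm farther back than shut.
Start: joints at [1.088, 0.313, 0.046, 1.304, 0, 1.431], TCP at [0.193, 0.542, 0.405] pointing down, gripper open.
Joint ranges: [-2.76, 2.76], [-0.86, 1.69], [-1.03, 1.26], [-2.2, 2.34], [-1.47, 1.5], [-3.14, 3.14]. Speed limits (rad/s): [2.57, 2.57, 3.14, 3.14, 3.14, 3.14].

### API

Orientations are given as a unit quaternion [w, x, y, z].
In Python, from workcell import * gives the robot as it stands. The module is installed in compiled form; this text tells all that it offers.
- The arm moves only by the shell command python3 -m crank 'ROWS' [FORCE]. ROWS is JSON, a list of rows, each a list of 7 numbers: the shift along the tool's x, y, z in mm, then the turn, a rotation vector about the tool's x, y, z in degrees, then the opening, from 0 (shut) to 1 (fully open). A call has exactly 8 rows; each row shifts and turns the commanded pose from where the row before left it, along the tool's axes as they then stand; what a row does not reach is not made up. A row lasts 1/8 s, in which the tool goes at most 62.5 mm and 10.7 degrees, less where a joint would pass 70% of its speed; a pose out of reach is approached as far as the arm can. A call with a gripper value outside its range is refused whole. The fingers move at their own pace and stop on an object; FORCE is the grip in N (left out, the last holds). Time passes only in rows, so rows that do not move let the fingers close, or fill a call up. It gives the time, the measured TCP pose, the force and the opening at its end, in the units of the state.
- get_state(): the state, without advancing time (a new reading comes with each control period).
- read_camera(name): name is "scene" or "top"; returns the picture (384x512x3 uint8, blue, green, red); there is no depth.
- calibration(name): a dict with "fx", "fy", "cx", "cy" (pixels), "extrinsics" (4x4, takes a point from world to camera coordinates). Camera axes: x right, y down, z forward; pixel columns grow to the right and rows downward; lengths in m; the calibration is good to about 2 mm. A picture is of the moment at which its call begins. calibration takes no time and is no camera call.
- hand_in(): hands the job in, once; it reports no verdict.
The state is a dict: "clock": time; "joint_pos": joint angles; "qvel": joint speeds; "tau": joint torques, N m; "tcp_pos": TCP position; "orientation": TCP orientation; "wrist_force": force on the tool from outside, world axes, zero at the start; "ft_torque": the same for the moment, N m; "finger_gap": finger opening in m.
Only numpy, scipy, OpenCV 4.12 (cv2) and the standard library are available. Lean on these libraries where they do the work, as an engineer would, in place of code of your own. Each camera call takes 0.05 s, during which the arm holds its last target.

### The job

Pick up the orange tray by its black carry bar and stack it on the blue tray in the tilted picking stand, so that all four of its corner pins drop fully into the corner sockets and it lies flush. The blue tray sits with some side play in the stand, so feel for the sockets with a light touch and do not force or drop the tray; leave the stand's tilt as it is and the pot, tin and jar where they are, and let go at the end.

Things in the scene. Friction and masses are not known exactly. Their poses are not given: they have to be found in the camera images.
- carry_tray: Loose orange tray, 120 (x) x 170 (y) mm, 0.3 to 0.65 kg, standing on the bench on four steel pins. Origin: tray centre at the height of the pin ends; z up. Pins: round, 12 mm diameter, 14 mm long below the tray's underside, 1 mm chamfer, at x = +-46, y = +-71 mm. Walls reach z = 46 mm. It fits either way round (half turn about z).
- carry_bar (a point): Centre of the orange tray's black carry bar, 80 mm above the tray's origin, axes as the tray's. The bar runs along y over the middle of the tray: 16 mm thick in x, 24 mm high in z, free over y = -45 to +45 mm; grip it across its thickness.
- stand: Dark steel stand fixed to the bench, 170 x 290 mm, upright cheeks 133 mm high, 125 mm either side of its middle. Origin: centre of its underside; x to its back, z up. Its aluminium deck is hinged along y at the front (x = -66, z = 42 mm) and rises to the back, so its face looks up and to the front. The deck carries a blue tray.
- deck (a joint): Tilt of the deck from level, rad (0.44 to 0.70 at the start); a stiff friction hinge that holds against about 10 N m; not to be altered.
- deck_seat (a point): Point fixed to the deck over its middle, in the plane of the tops of the blue tray's corner posts. x up the slope, y along the deck's level long side, z square out of the deck. When the orange tray is home its underside lies on the post tops and its origin is at z = -14 mm here; with the pins standing on the posts beside the sockets it is at z = 0.
- deck_mid (a point): Middle of the deck, under the blue tray; axes as deck_seat, 40 mm below it. Blue tray: 120 x 170 mm, a 28 mm post at each corner with a 14 mm square socket, 20 mm deep, no lead-in to count on, at x = +-46, y = +-71 mm from its middle. Its middle is at x = 0 but anywhere from y = -6 to +6 mm (side play, not reported); it shifts only if pushed sideways with over about 7 N.
- white_pot: Bystander: white screw-top pot, 65 mm wide, 73 mm high, origin under its centre.
- grease_tin: Bystander: yellow tin with a white lid, 70 mm wide, 46 mm high, origin under its centre.
- screw_jar: Bystander: white jar with a red lid, 63 mm wide, 87 mm high, origin under its centre.

How it is judged:
By the outcome, as a careful person would: the job done as asked, in the order asked, and still so for the second after the job is handed in, with the robot touching nothing.
It also fails if it takes over 48 s, if anything falls off the work surface, if the arm or the gripper's body presses on something with over 40 N, if the wrist force passes 120 N, or if a joint passes its speed limit or range.

## Working session

There is one attempt and no reset: what is moved stays moved. The work goes in short steps, Python scripts to look and compute and a shell command to move; the robot and the scene stay as the last step left them, time stands still between calls to the robot, and variables do not carry over. Pictures are saved under pics/ and viewed, and the job is handed in when it is done.

```bash
mkdir -p pics
python3 - <<'E'
from workcell import *
import cv2
s=get_state(); print({k:s[k] for k in s})
for n in("scene","top"):
    cv2.imwrite(f"pics/{n}0.png",read_camera(n)); print(n,calibration(n))
E
```

```text
{'clock': 0.0, 'joint_pos': array([ 1.08840699e+00,  3.14011588e-01,  4.49908999e-02,  1.30357632e+00,
       -2.88134373e-05,  1.43122993e+00]), 'qvel': array([-4.26488884e-05, -4.29509372e-04, -5.68138599e-04,  8.22297228e-04,
       -3.02523905e-04, -2.42154549e-04]), 'tau': array([-7.33147608e-04, -4.80628395e+01,  2.98533583e+01,  1.94989733e-02,
       -1.20749896e-04,  1.30441386e-06]), 'tcp_pos': array([0.19319171, 0.54137592, 0.40380708]), 'orientation': array([-2.61779351e-04,  1.70573222e-01,  9.85344592e-01, -8.61564067e-04]), 'wrist_force': array([ 0.83379194,  0.94125292, -0.6517496 ]), 'ft_torque': array([-0.00564913, -0.02739208,  0.02484963]), 'finger_gap': 0.08577288352682592}
scene {'fx': 352.0442395239643, 'fy': 352.0442395239643, 'cx': 256.55808704401784, 'cy': 186.61847584033708, 'extrinsics': array([[ 0.07550456, -0.99699386, -0.01738668, -0.10306613],
       [-0.65588454, -0.03652291, -0.75397716,  0.42726607],
       [ 0.75107559,  0.06833236, -0.6566705 ,  0.730828  ],
       [ 0.        ,  0.        ,  0.        ,  1.        ]])}
top {'fx': 426.84913787785644, 'fy': 426.84913787785644, 'cx': 257.1270954354164, 'cy': 195.07057910270296, 'extrinsics': array([[-0.01833008, -0.99981093,  0.00648871, -0.08789179],
       [-0.99771401,  0.01786867, -0.06517251,  0.55444277],
       [ 0.06504424, -0.00766849, -0.99785292,  1.4100503 ],
       [ 0.        ,  0.        ,  0.        ,  1.        ]])}
```

View pics/scene0.png

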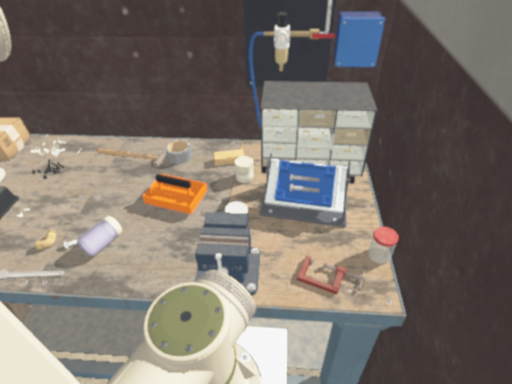

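View pics/top0.png

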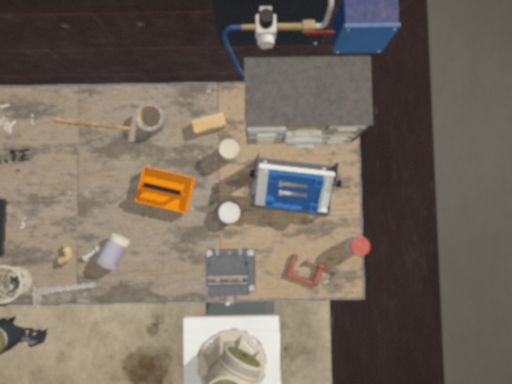

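The scene view shows the orange tray at about (176,193) and the stand at about (306,188). In the top view they are at about (166,189) and (294,186). I'll enlarge both.

Run:
```python
import cv2
t=cv2.imread("pics/top0.png"); s=cv2.imread("pics/scene0.png")
def crop(im,x,y,w,h,k,n):
    c=cv2.resize(im[y:y+h,x:x+w],None,fx=k,fy=k,interpolation=cv2.INTER_CUBIC)
    for i in range(0,w,10):
        cv2.putText(c,str(x+i),(i*k,8),0,.3,(255,255,255),1); cv2.line(c,(i*k,10),(i*k,14),(255,255,255),1)
    for i in range(0,h,10):
        cv2.putText(c,str(y+i),(0,i*k+4),0,.3,(255,255,255),1)
    cv2.imwrite(n,c)
crop(t,125,155,80,65,9,"pics/t_tray.png")
crop(t,240,145,110,75,7,"pics/t_stand.png")
crop(s,135,165,85,55,9,"pics/s_tray.png")
crop(s,255,145,105,80,7,"pics/s_stand.png")
```

```text
(no output)
```

View pics/t_tray.png

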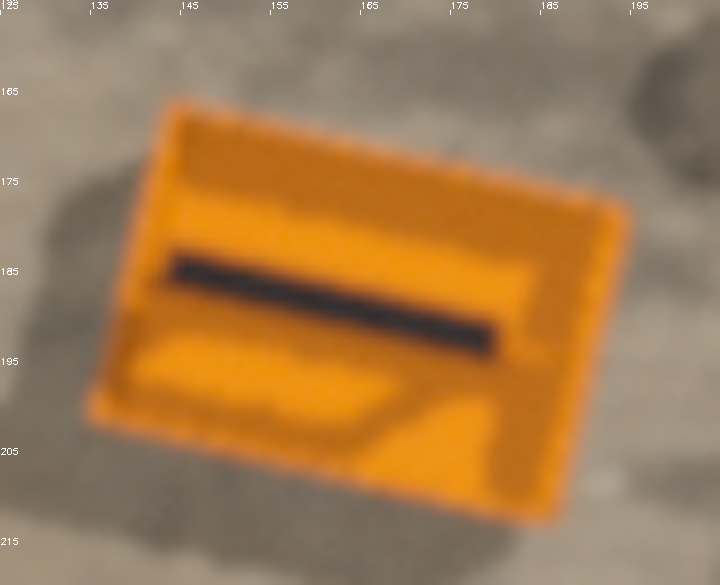

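View pics/t_stand.png

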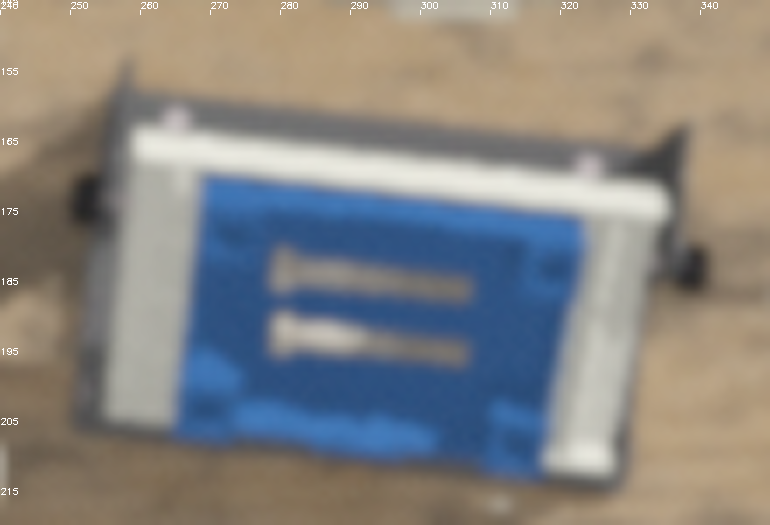

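View pics/s_tray.png

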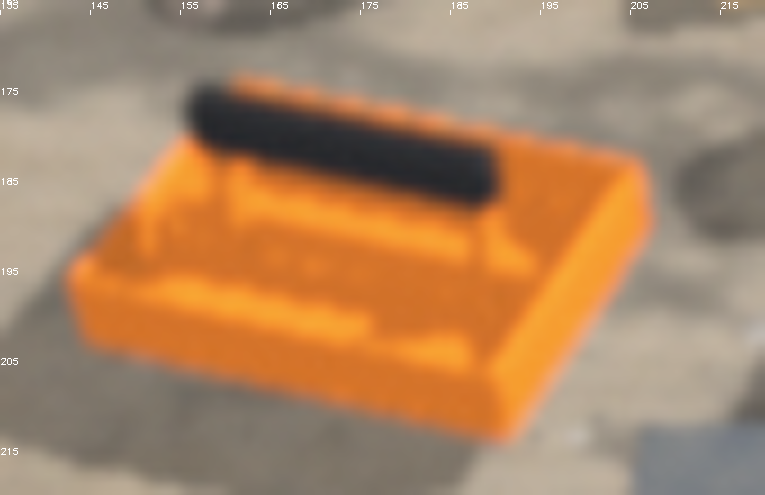

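View pics/s_stand.png

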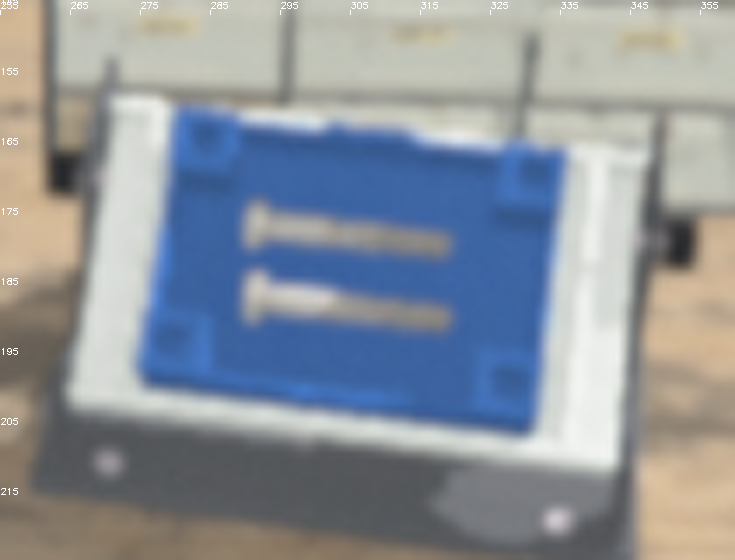

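```bash
cat > h.py <<'E'
from workcell import *
import numpy as np, cv2
from scipy.optimize import least_squares
from scipy.spatial.transform import Rotation as R
C={n:calibration(n) for n in("scene","top")}
def proj(n,P):
    c=C[n];P=np.atleast_2d(P);q=P@c["extrinsics"][:3,:3].T+c["extrinsics"][:3,3]
    return np.c_[c["fx"]*q[:,0]/q[:,2]+c["cx"],c["fy"]*q[:,1]/q[:,2]+c["cy"]]
def src(p,x0,y0,k): return (np.array(p,float)+.5)/k-.5+[x0,y0]
def tcp():
    s=get_state();o=s["orientation"];return s["tcp_pos"],R.from_quat([o[1],o[2],o[3],o[0]]),s
E
cat > fit.py <<'E'
from h import *
T=src([(175,100),(632,205),(555,523),(88,420)],125,155,9)
S=src([(235,75),(645,160),(497,380),(70,272)],135,165,9)
# order: backleft(x+,y+), backright(x+,y-), frontright, frontleft  in tray axes x fwd
L=np.array([(60,85,46),(60,-85,46),(-60,-85,46),(-60,85,46)])/1000.
def f(p):
    W=R.from_euler('z',p[2]).apply(L)+[p[0],p[1],0]
    return np.r_[(proj("top",W)-T),(proj("scene",W)-S)].ravel()
r=least_squares(f,[.6,.15,-.2]);print("tray",r.x,np.round(r.fun.reshape(-1,2),1).tolist())
# seat: sockets
T2=src([(235,232),(552,262),(512,440),(208,408)],240,145,7)
S2=src([(207,138),(533,172),(510,380),(180,335)],255,145,7)
# outer corners of posts
T3=src([(203,180),(585,218),(545,478),(175,437)],240,145,7)
S3=src([(177,107),(566,150),(535,433),(140,382)],255,145,7)
L2=np.array([(46,71,0),(46,-71,0),(-46,-71,0),(-46,71,0)])/1000.
L3=np.array([(60,85,0),(60,-85,0),(-60,-85,0),(-60,85,0)])/1000.
def g(p,full=False):
    Q=R.from_euler('ZY',[p[3],-p[4]])
    o=p[:3];e=[]
    W=Q.apply(L2)+o; e+=[proj("top",W)-T2,proj("scene",W)-S2]
    W=Q.apply(L3)+o; e+=[proj("top",W)-T3,proj("scene",W)-S3]
    return np.concatenate(e).ravel()
r=least_squares(g,[.6,-.2,.13,-.1,.55],loss='soft_l1');print("seat+v",r.x);print(np.round(g(r.x).reshape(4,4,2),1).tolist())
J=r.jac;print(np.sqrt(np.diag(np.linalg.inv(J.T@J))))
E
python3 fit.py
```

```text
tray [ 0.57591738  0.20588804 -0.24626957] [[-0.3, -0.1], [-0.8, -0.1], [-0.9, 0.2], [0.5, -0.2], [0.8, 0.1], [0.3, 0.2], [0.5, -0.2], [0.0, 0.7]]
seat+v [ 0.55259694 -0.21000472  0.11661368 -0.12525809  0.53775896]
[[[-0.9, -1.1], [-0.2, -0.4], [0.9, 0.3], [-0.2, 0.1]], [[-0.2, 0.5], [0.1, 0.7], [0.3, 0.2], [-0.7, 0.7]], [[-0.4, 1.7], [0.4, 2.2], [-0.1, -0.8], [-0.4, -0.7]], [[0.2, 0.2], [0.6, 0.1], [1.1, -2.2], [-0.3, -2.1]]]
[0.00166067 0.00089154 0.00223075 0.0125879  0.05355299]
```

```bash
cat > crop.py <<'E'
import cv2
def crop(im,x,y,w,h,k,n,st=5):
    c=cv2.resize(im[y:y+h,x:x+w],None,fx=k,fy=k,interpolation=cv2.INTER_CUBIC)
    for i in range(0,w,st):
        cv2.putText(c,str(x+i),(int((i+.5)*k)-8,8),0,.3,(255,255,255),1); cv2.line(c,(int((i+.5)*k),10),(int((i+.5)*k),14),(255,255,255),1)
    for i in range(0,h,st):
        cv2.putText(c,str(y+i),(0,int((i+.5)*k)+4),0,.3,(255,255,255),1)
    cv2.imwrite(n,c)
E
python3 - <<'E'
import cv2
from crop import crop
s=cv2.imread("pics/scene0.png");t=cv2.imread("pics/top0.png")
crop(s,268,155,75,56,10,"pics/s2.png"); crop(t,255,160,75,57,10,"pics/t2.png")
E
```

```text
(no output)
```

View pics/s2.png

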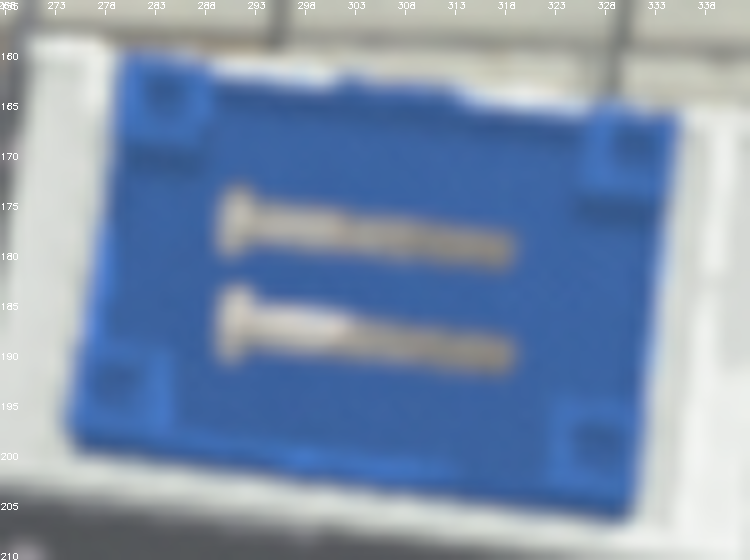

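View pics/t2.png

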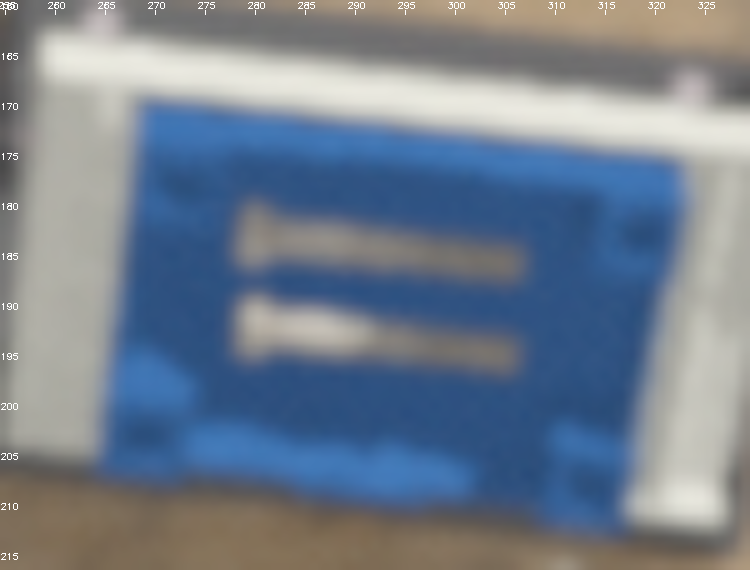

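```bash
cat > fit2.py <<'E'
from h import *
s=lambda p:src(p,268,155,10); t=lambda p:src(p,255,160,10)
sk=np.array([(46,71,0),(46,-71,0),(-46,-71,0),(-46,71,0)])/1e3
co=np.array([(60,85,0),(60,-85,0),(-60,-85,0),(-60,85,0)])/1e3
obs=[("scene",sk,s([(167,98),(635,150),(597,442),(122,386)]),1),
("top",sk,t([(187,182),(640,233),(588,482),(147,430)]),1.5),
("scene",co,s([(122,55),(680,112),(635,482),(76,430)]),1.5),
("top",co[2:],t([(625,532),(102,475)]),1.2)]
def g(p):
    Q=R.from_euler('ZY',[p[3],-p[4]])
    return np.concatenate([(proj(n,Q.apply(L)+p[:3])-z)/w for n,L,z,w in obs]).ravel()
r=least_squares(g,[.55,-.21,.12,-.12,.55]);print(r.x)
i=0
for n,L,z,w in obs: print(n,np.round(r.fun[i:i+2*len(L)].reshape(-1,2)*w,2).tolist()); i+=2*len(L)
J=r.jac;print(np.sqrt(np.diag(np.linalg.inv(J.T@J)))*.6)
E
python3 fit2.py
```

```text
[ 0.55061015 -0.20992516  0.11906308 -0.1257796   0.5614174 ]
scene [[-0.36, 0.02], [-0.05, -0.04], [0.53, 0.22], [-0.14, -0.09]]
top [[-0.96, -0.41], [-0.14, -0.52], [0.33, 0.42], [-0.19, 0.79]]
scene [[0.25, -0.42], [0.66, -0.1], [1.11, 1.44], [-0.86, -0.58]]
top [[0.32, -0.32], [-0.54, -0.37]]
[0.00116321 0.00061994 0.00138129 0.00826648 0.03283823]
```

```bash
cat > fit3.py <<'E'
exec(open('fit2.py').read().split("def g")[0])
ts=lambda p:src(p,240,145,7); ss=lambda p:src(p,255,145,7)
DT=ts([(133,163),(668,218),(615,474),(103,425)]); DS=ss([(108,97),(652,150)])
def g(p):
    Q=R.from_euler('ZY',[p[3],-p[4]])
    e=[(proj(n,Q.apply(L)+p[:3])-z)/w for n,L,z,w in obs]
    xb,xf,yl,yr=p[5:9]
    D=Q.apply(np.array([(xb,yl,-.04),(xb,yr,-.04),(xf,yr,-.04),(xf,yl,-.04)]))+p[:3]
    e+=[(proj("top",D)-DT)/1.5,(proj("scene",D[:2])-DS)/1.5]
    return np.concatenate(e).ravel()
r=least_squares(g,[.55,-.21,.12,-.12,.55,.07,-.07,.12,-.12]);print(r.x)
print(np.round(r.fun.reshape(-1,2),2).tolist())
J=r.jac;print((np.sqrt(np.diag(np.linalg.inv(J.T@J)))*.6)[:5])
for t in(.46,.5,.54,.58,.62,.66):
    q=least_squares(lambda p:g(np.r_[p[:4],t,p[4:]]),np.delete(r.x,4)); print(t,q.cost,q.x[:3])
E
python3 fit3.py
```

```text
[ 0.54736269 -0.20952376  0.12238909 -0.12042235  0.66899073  0.06390058
 -0.08627616  0.11747584 -0.12273292]
[[-0.64, -0.64], [0.1, -0.82], [0.57, 0.42], [-0.12, 0.27], [-0.76, 0.96], [-0.02, 0.74], [0.24, 0.3], [-0.11, 0.71], [-0.08, -0.84], [0.59, -0.72], [0.75, 1.15], [-0.52, -0.06], [0.28, -0.49], [-0.4, -0.28], [-0.28, -1.3], [0.21, -1.26], [-0.45, 0.1], [-0.01, -0.2], [0.35, 1.0], [0.17, 1.35]]
[0.00103224 0.00061382 0.00124251 0.00637676 0.02734366]
0.46 17.824386127128808 [ 0.54856707 -0.20955423  0.12294132]
0.5 14.271099849260732 [ 0.54839084 -0.20955539  0.12279475]
0.54 11.545646595653649 [ 0.54818788 -0.2095531   0.12266727]
0.58 9.593746411999852 [ 0.54795908 -0.20954749  0.12255912]
0.62 8.375976921488622 [ 0.54770545 -0.20953868  0.12247055]
0.66 7.868053012436102 [ 0.54742815 -0.20952683  0.1224018 ]
```

```bash
cat > plan.py <<'E'
from h import *
def plan(p1,R1,N,p0=None,R0=None):
    a,b,_=tcp()
    if p0 is None:p0,R0=a,b
    rv=(R0.inv()*R1).as_rotvec()
    Rs=[R0*R.from_rotvec(rv*i/N) for i in range(N+1)]
    d=(np.array(p1)-p0)/N
    print("dist",np.linalg.norm(d)*1e3,"turn",np.degrees(np.linalg.norm(rv))/N)
    for i in range(N):
        print(np.round(np.r_[Rs[i].inv().apply(d)*1e3,np.degrees(rv/N)],1).tolist())
def toolR(z,y):
    z=np.array(z,float);y=np.array(y,float);z/=np.linalg.norm(z);y-=z*(y@z);y/=np.linalg.norm(y)
    return R.from_matrix(np.c_[np.cross(y,z),y,z])
E
python3 -c "
from plan import *
plan([.576,.206,.300],toolR([0,0,-1],[np.cos(.246),-np.sin(.246),0]),14)"
```

```text
dist 37.10298042611542 turn 6.032503569284385
[-33.8, -13.4, 7.4, -0.0, 0.0, 6.0]
[-35.0, -9.7, 7.4, -0.0, 0.0, 6.0]
[-35.9, -6.0, 7.4, -0.0, 0.0, 6.0]
[-36.3, -2.2, 7.4, -0.0, 0.0, 6.0]
[-36.3, 1.6, 7.4, -0.0, 0.0, 6.0]
[-35.9, 5.4, 7.4, -0.0, 0.0, 6.0]
[-35.2, 9.2, 7.4, -0.0, 0.0, 6.0]
[-34.0, 12.8, 7.4, -0.0, 0.0, 6.0]
[-32.5, 16.3, 7.4, -0.0, 0.0, 6.0]
[-30.6, 19.6, 7.4, -0.0, 0.0, 6.0]
[-28.4, 22.8, 7.4, -0.0, 0.0, 6.0]
[-25.8, 25.6, 7.4, -0.0, 0.0, 6.0]
[-23.0, 28.2, 7.4, -0.0, 0.0, 6.0]
[-19.9, 30.4, 7.4, -0.0, 0.0, 6.0]
```

```bash
python3 -m crank '[[-34,-13.5,7.4,0,0,6,1],[-35,-9.5,7.4,0,0,6,1],[-36,-6,7.4,0,0,6,1],[-36.5,-2,7.4,0,0,6,1],[-36.5,1.5,7.4,0,0,6,1],[-36,5.5,7.4,0,0,6,1],[-35,9,7.4,0,0,6,1],[-34,13,7.4,0,0,6,1]]' 60
python3 -m crank '[[-32.5,16.5,7.4,0,0,6,1],[-30.5,19.5,7.4,0,0,6,1],[-28.5,23,7.4,0,0,6,1],[-26,25.5,7.4,0,0,6,1],[-23,28,7.4,0,0,6,1],[-20,30.5,7.4,0,0,6,1],[0,0,0,0,0,0,1],[0,0,0,0,0,0,1]]'
python3 -c "
from plan import *
p,r,s=tcp();print(s['joint_pos'],s['wrist_force'],s['ft_torque'])
cv2.imwrite('pics/top1.png',read_camera('top'));cv2.imwrite('pics/scene1.png',read_camera('scene'))
from crop import crop
crop(cv2.imread('pics/top1.png'),110,130,110,90,7,'pics/t1c.png',10);crop(cv2.imread('pics/scene1.png'),110,110,110,105,7,'pics/s1c.png',10)
plan([.576,.206,.235],toolR([0,0,-1],[np.cos(.246),-np.sin(.246),0]),6)"
```

```text
clock: 1.1
tcp_pos: [0.4138, 0.3494, 0.3449]
orientation: [-0.0, 0.558, 0.83, -0.0]
wrist_force: [0.3, 0.8, -0.0]
finger_gap: 0.0857
clock: 2.1
tcp_pos: [0.5777, 0.2072, 0.3006]
orientation: [-0.001, 0.786, 0.618, -0.001]
wrist_force: [0.2, 0.2, -0.7]
finger_gap: 0.0851
[ 2.13564422e-01  4.34968121e-01 -3.41077626e-02  1.10321125e+00
  4.05601140e-04  2.02203828e+00] [ 0.19293484  0.18374504 -0.66463912] [ 0.01955882  0.04610689 -0.05271075]
dist 11.030200858561969 turn 0.09000867630062803
[-0.4, -0.1, 11.0, -0.0, 0.0, 0.1]
[-0.4, -0.1, 11.0, -0.0, 0.0, 0.1]
[-0.4, -0.1, 11.0, -0.0, 0.0, 0.1]
[-0.4, -0.1, 11.0, -0.0, 0.0, 0.1]
[-0.4, -0.1, 11.0, -0.0, 0.0, 0.1]
[-0.4, -0.1, 11.0, -0.0, 0.0, 0.1]
```

View pics/t1c.png

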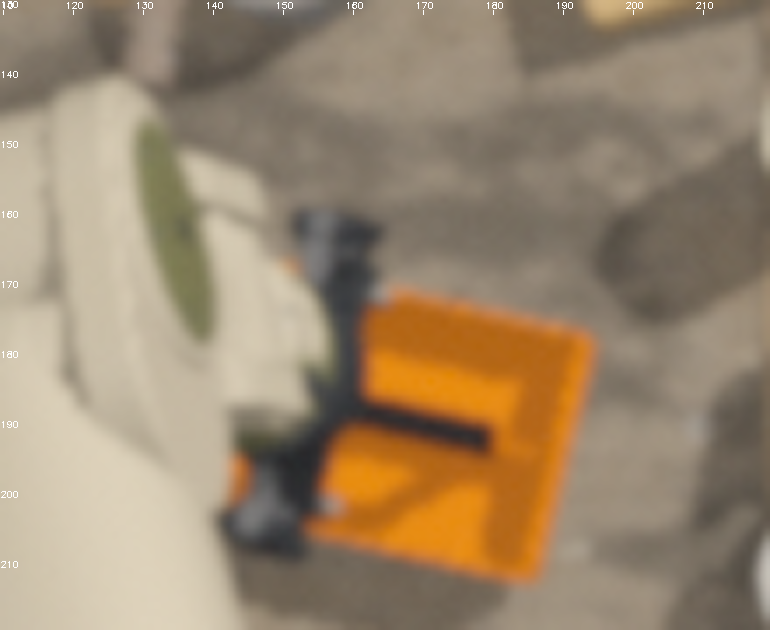

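View pics/s1c.png

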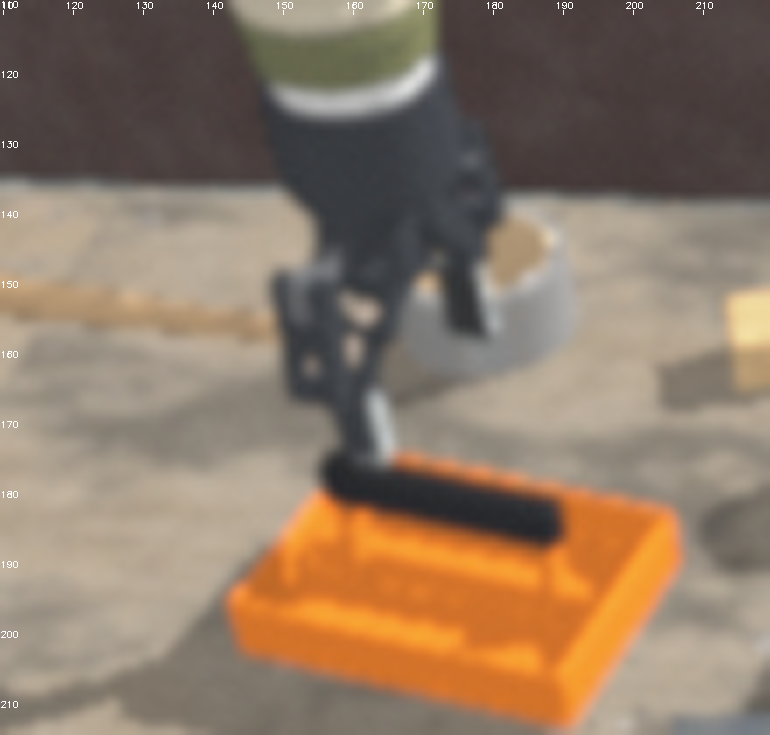

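```bash
python3 -c "
from h import *
p,r,s=tcp()
for y in(-.0425,0,.0425):
  for z in (.142,.16):
    P=p+r.apply([0,y,z]);print(y,z,P,proj('top',P),proj('scene',P))
for dy in (-.055,0,.055):
  P=np.array([.5759,.2059,.092])+R.from_euler('z',-.246).apply([0,dy,0]);print(dy,proj('top',P),proj('scene',P))
"
```

```text
-0.0425 0.142 [0.53599663 0.21783086 0.15916509] [[152.61863124 199.4541828 ]] [[161.26262434 168.99599496]]
-0.0425 0.16 [0.53598658 0.21783322 0.14116509] [[154.02087741 199.78151155]] [[162.4323821  173.72160209]]
0 0.142 [0.57731268 0.20786926 0.1591407 ] [[155.89653668 185.71675579]] [[168.23434749 160.73800215]]
0 0.16 [0.57730263 0.20787162 0.14114071] [[157.2506795  186.23242867]] [[169.29555808 165.42129367]]
0.0425 0.142 [0.61862873 0.19790765 0.15911631] [[159.16027291 172.0387108 ]] [[174.82271422 152.93409429]]
0.0425 0.16 [0.61861867 0.19791001 0.14111632] [[160.46671201 172.74110941]] [[175.78533984 157.57256734]]
-0.055 [[178.2532109  191.90238158]] [[188.18288124 181.31841996]]
0 [[161.39072558 187.99152959]] [[172.5790222  178.00076666]]
0.055 [[144.53974583 184.08334604]] [[157.35341488 174.76353628]]
```

```bash
python3 -m crank '[[-0.3,-0.1,11,0,0,0.1,1],[-0.3,-0.1,11,0,0,0.1,1],[-0.3,-0.1,11,0,0,0.1,1],[-0.3,-0.1,11,0,0,0.1,1],[-0.3,-0.1,11,0,0,0.1,1],[-0.3,-0.1,10.5,0,0,0,1],[0,0,0,0,0,0,1],[0,0,0,0,0,0,0.4]]' 60
python3 -m crank '[[0,0,0,0,0,0,0.3],[0,0,0,0,0,0,0.2],[0,0,0,0,0,0,0.1],[0,0,0,0,0,0,0],[0,0,0,0,0,0,0],[0,0,0,0,0,0,0],[0,0,0,0,0,0,0],[0,0,0,0,0,0,0]]' 80
python3 -c "
from h import *
p,r,s=tcp();print(p,r.as_matrix(),s['wrist_force'],s['ft_torque'],s['finger_gap'])"
```

```text
clock: 3.2
tcp_pos: [0.5773, 0.2056, 0.2358]
orientation: [0.0, 0.789, 0.615, 0.0]
wrist_force: [0.7, 0.0, 0.9]
finger_gap: 0.0703
clock: 4.2
tcp_pos: [0.577, 0.2057, 0.236]
orientation: [-0.0, 0.789, 0.615, 0.0]
wrist_force: [-3.6, 1.0, 5.2]
finger_gap: 0.0147
[0.5769631  0.20572247 0.23595736] [[ 2.44098796e-01  9.69750368e-01  3.46511571e-05]
 [ 9.69750324e-01 -2.44098795e-01  2.94362070e-04]
 [ 2.93916032e-04 -3.82504560e-05 -9.99999956e-01]] [-3.64353083  0.9669307   5.1916659 ] [0.0577866  0.49884515 0.03149267] 0.014657901479731268
```

```bash
python3 -m crank '[[0,0,-2,0,0,0,0],[0,0,-6,0,0,0,0],[0,0,-14,0,0,0,0],[0,0,-20,0,0,0,0],[0,0,-20,0,0,0,0],[0,0,-14,0,0,0,0],[0,0,-8,0,0,0,0],[0,0,0,0,0,0,0]]' 100
python3 -c "
from h import *
p,r,s=tcp();print(p,r.as_matrix(),s['wrist_force'],s['ft_torque'],s['finger_gap'])
cv2.imwrite('pics/top2.png',read_camera('top'));cv2.imwrite('pics/scene2.png',read_camera('scene'))
from crop import crop
crop(cv2.imread('pics/top2.png'),110,140,100,80,8,'pics/t2c.png',10);crop(cv2.imread('pics/scene2.png'),120,110,100,100,6,'pics/s2c.png',10)
"
```

```text
clock: 5.2
tcp_pos: [0.5773, 0.2056, 0.3201]
orientation: [0.0, 0.789, 0.615, 0.0]
wrist_force: [0.5, -0.2, -4.8]
finger_gap: 0.0146
[0.57725762 0.20560346 0.3201486 ] [[ 2.44360447e-01  9.69683939e-01  1.01539261e-03]
 [ 9.69684337e-01 -2.44360827e-01  2.67859260e-04]
 [ 5.07861002e-04  9.19156104e-04 -9.99999449e-01]] [ 0.52971253 -0.23142243 -4.83853697] [-0.04250234 -0.01187318  0.04324314] 0.014555737844710195
```

View pics/t2c.png

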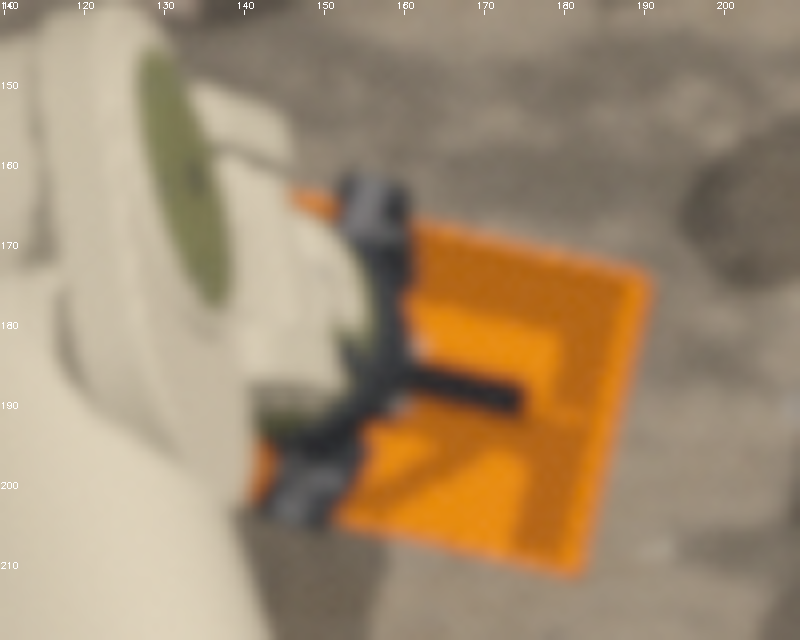

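View pics/s2c.png

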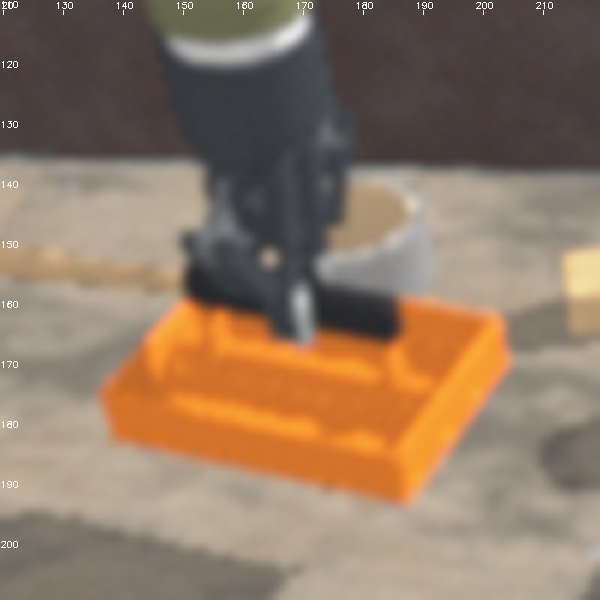

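```bash
cat > inhand.py <<'E'
from h import *
# tray frame relative to tool: tray y along tool x? 
p,r,s=tcp()
def corners(q):  # q: u (tool x), w depth, pitch about tool y
    u,w,b=q
    L=np.array([(60,85),(60,-85),(-60,-85),(-60,85)])/1e3
    # tray x = tool y, tray y = tool x, tray z=-tool z, relative to bar centre
    loc=np.c_[L[:,1],L[:,0],np.full(4,.080-.046)]
    return p+r.apply(R.from_rotvec([0,b,0]).apply(loc)+[u,0,w-.080])
S=src([(505,320),(403,465),(103,396)],120,110,6);T=src([(652,270),(582,575)],110,140,8)
f=lambda q:np.r_[proj("scene",corners(q)[[1,2,3]])-S,proj("top",corners(q)[[1,2]])-T].ravel()
q=least_squares(f,[0,.236,0]);print(q.x,np.round(q.fun.reshape(-1,2),2).tolist())
q=least_squares(lambda v:f([v[0],.236,0]),[0]);print(q.x,np.round(q.fun.reshape(-1,2),2).tolist())
E
python3 inhand.py
```

```text
[-0.00151109  0.23782367  0.0075582 ] [[0.51, 0.19], [0.18, -0.26], [-0.05, 0.01], [-0.25, 1.03], [-0.72, 0.63]]
[-0.00182686] [[0.58, -0.4], [0.23, -0.86], [0.02, -0.25], [-0.18, 0.98], [-0.67, 0.65]]
```

```bash
cat > tgt.py <<'E'
from plan import *
SEAT=np.array([.5506,-.2099,.1191]);YAW=-.1258;TILT=.5614
def Qd(yaw=YAW,tilt=TILT): return R.from_euler('ZY',[yaw,-tilt])
def tcp_for(x,y,z,yaw=YAW,tilt=TILT,u=-.0017,w=.236):
    Q=Qd(yaw,tilt).as_matrix(); ex,ey,n=Q.T
    return SEAT+Q@np.array([x,y-u,z+w]), toolR(-n,ex)
E
python3 -c "
from tgt import *
p1,R1=tcp_for(0,0,.04);print(p1)
a,b,_=tcp()
Rm=b*R.from_rotvec((b.inv()*R1).as_rotvec()*.5); pm=np.array([.50,.01,.43])
plan(pm,Rm,8);plan(p1,R1,8,pm,Rm)
"; sed -i 's/^r=least.*print(r.x)/r=least_squares(g,[.55,-.21,.12,-.12,.55]);print(r.x)/' fit2.py
cat > fit4.py <<'E'
exec(open('fit2.py').read().split("def g")[0])
import itertools
for name,ob in (("sockets",obs[:2]),("scene only sk+co",[obs[0],obs[2]]),("all no scenecorner",obs[:2]+obs[3:])):
    def g(p):
        Q=R.from_euler('ZY',[p[3],-p[4]])
        return np.concatenate([(proj(n,Q.apply(L)+p[:3])-z)/w for n,L,z,w in ob]).ravel()
    r=least_squares(g,[.55,-.21,.12,-.12,.55]);J=r.jac
    print(name,r.x,(np.sqrt(np.diag(np.linalg.inv(J.T@J)))*.5)[3:])
E
python3 fit4.py
```

```text
[ 0.4050398  -0.18977777  0.35273693]
dist 29.707307078961406 turn 2.058891349431391
[-26.1, -3.4, -13.9, -2.0, 0.1, -0.4]
[-26.0, -3.1, -14.0, -2.0, 0.1, -0.4]
[-26.0, -2.8, -14.2, -2.0, 0.1, -0.4]
[-25.9, -2.4, -14.3, -2.0, 0.1, -0.4]
[-25.9, -2.1, -14.5, -2.0, 0.1, -0.4]
[-25.8, -1.8, -14.6, -2.0, 0.1, -0.4]
[-25.8, -1.5, -14.7, -2.0, 0.1, -0.4]
[-25.7, -1.2, -14.8, -2.0, 0.1, -0.4]
dist 29.28795066262943 turn 2.058891349431392
[-26.8, -9.4, 7.1, -2.0, 0.1, -0.4]
[-26.8, -9.8, 6.7, -2.0, 0.1, -0.4]
[-26.7, -10.2, 6.3, -2.0, 0.1, -0.4]
[-26.6, -10.6, 5.9, -2.0, 0.1, -0.4]
[-26.6, -11.0, 5.5, -2.0, 0.1, -0.4]
[-26.5, -11.4, 5.0, -2.0, 0.1, -0.4]
[-26.4, -11.8, 4.5, -2.0, 0.1, -0.4]
[-26.3, -12.1, 4.1, -2.0, 0.1, -0.4]
sockets [ 0.55111565 -0.21016427  0.11854932 -0.13406398  0.60157254] [0.00949288 0.03815354]
scene only sk+co [ 0.56410432 -0.21089632  0.10779323 -0.1213554   0.59304086] [0.00979237 0.05057491]
all no scenecorner [ 0.55023246 -0.21016971  0.11932205 -0.13122861  0.57408849] [0.00779949 0.03128691]
```

```bash
python3 -m crank '[[-13,-3.4,-14,-2,0.1,-0.4,0],[-26,-3.1,-18,-2,0.1,-0.4,0],[-26,-2.8,-18,-2,0.1,-0.4,0],[-26,-2.4,-16,-2,0.1,-0.4,0],[-26,-2.1,-14.5,-2,0.1,-0.4,0],[-26,-1.8,-14.5,-2,0.1,-0.4,0],[-26,-1.5,-13,-2,0.1,-0.4,0],[-26,-1.2,-7,-2,0.1,-0.4,0]]' 100
python3 -m crank '[[-30,-9.4,6,-2,0.1,-0.4,0],[-30,-9.8,6.5,-2,0.1,-0.4,0],[-29,-10.2,6.3,-2,0.1,-0.4,0],[-28,-10.6,6,-2,0.1,-0.4,0],[-28,-11,5.5,-2,0.1,-0.4,0],[-27,-11.4,5,-2,0.1,-0.4,0],[-24,-11.8,4.5,-2,0.1,-0.4,0],[-13,-6,2,-2,0.1,-0.4,0]]'
python3 -c "
from tgt import *
p1,R1=tcp_for(0,0,.04);plan(p1,R1,2)"
```

```text
clock: 6.3
tcp_pos: [0.5036, 0.021, 0.4307]
orientation: [0.105, 0.764, 0.631, 0.091]
wrist_force: [-0.1, -0.2, -6.1]
finger_gap: 0.0142
clock: 7.3
tcp_pos: [0.4107, -0.1748, 0.3583]
orientation: [0.207, 0.724, 0.633, 0.179]
wrist_force: [0.4, 0.6, -6.1]
finger_gap: 0.0144
dist 8.47957112875251 turn 0.31957237762263246
[-7.8, -3.0, 1.4, -0.2, 0.2, -0.2]
[-7.8, -3.1, 1.4, -0.2, 0.2, -0.2]
```

```bash
python3 -m crank '[[-5,-2,1,-0.2,0.2,-0.2,0],[-5,-2,1,-0.2,0.2,-0.2,0],[-4,-2,0.8,0,0,0,0],[-1.5,-0.5,0,0,0,0,0],[0,0,0,0,0,0,0],[0,0,0,0,0,0,0],[0,0,0,0,0,0,0],[0,0,0,0,0,0,0]]' 110
python3 -c "
from tgt import *
p1,R1=tcp_for(0,0,.04);plan(p1,R1,1)
p,r,s=tcp();print(s['joint_pos'],r.inv().apply(s['wrist_force']),r.inv().apply(s['ft_torque']))
cv2.imwrite('pics/top3.png',read_camera('top'));cv2.imwrite('pics/scene3.png',read_camera('scene'))
from crop import crop
crop(cv2.imread('pics/top3.png'),240,130,110,90,7,'pics/t3c.png',10);crop(cv2.imread('pics/scene3.png'),250,120,110,95,7,'pics/s3c.png',10)
"
```

```text
clock: 8.3
tcp_pos: [0.4065, -0.1893, 0.3547]
orientation: [0.21, 0.719, 0.636, 0.184]
wrist_force: [0.7, -0.5, -5.9]
finger_gap: 0.0141
dist 2.535174788494344 turn 0.3086098859443936
[-0.6, -2.3, 0.9, 0.3, 0.0, 0.2]
[-0.69958818 -0.13701586 -0.67239164  0.54526963  0.29521862  1.06846511] [-0.35727373 -2.57680079  5.38334875] [1.1272488  0.0055383  0.00958144]
```

View pics/t3c.png

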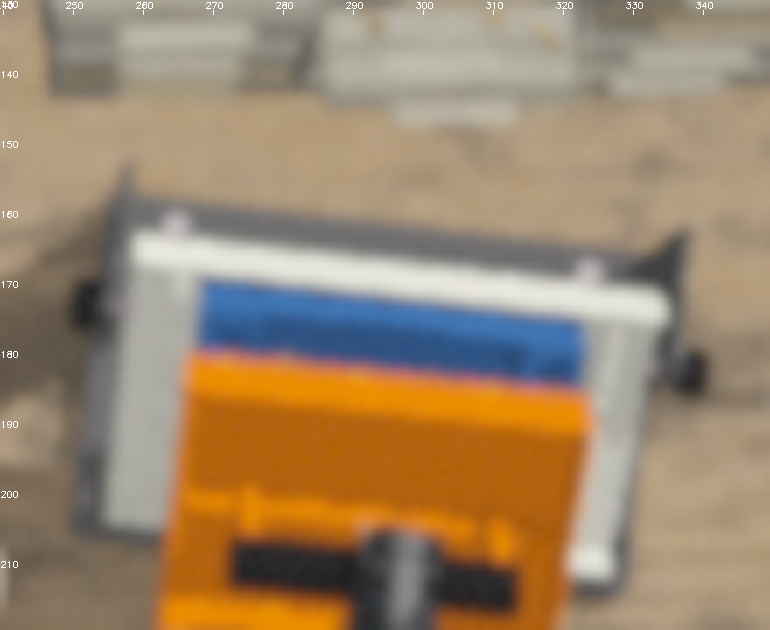

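View pics/s3c.png

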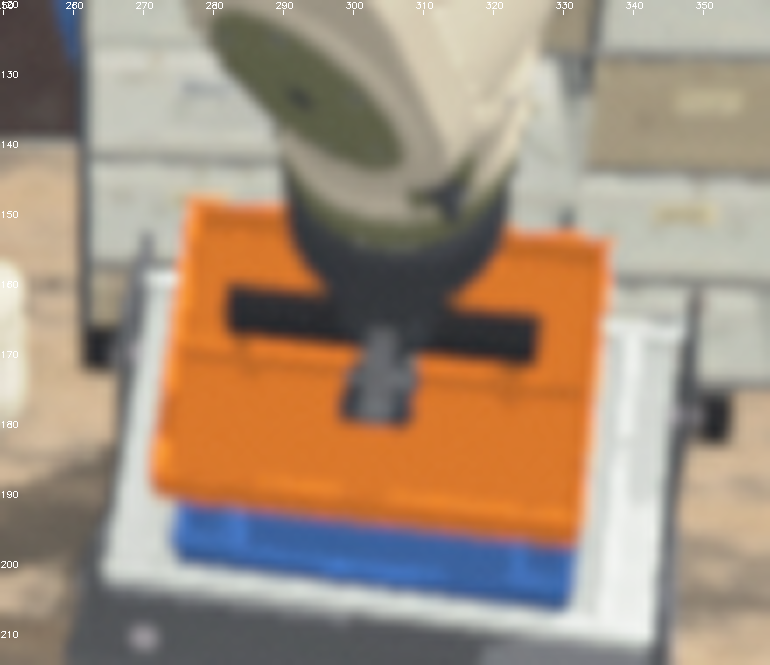

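```bash
python3 -c "
from inhand import corners
from h import *
for u in(-.0017,-.003):
  c=corners([u,.236,0]);print(np.round((proj('top',c)-[240,130]+.5)*7-.5).tolist(),np.round((proj('scene',c)-[250,120]+.5)*7-.5).tolist())
" | tail -2
```

```text
[[193.0, 387.0], [607.0, 430.0], [560.0, 676.0], [165.0, 634.0]] [[200.0, 195.0], [626.0, 237.0], [597.0, 528.0], [157.0, 476.0]]
[[197.0, 387.0], [610.0, 431.0], [563.0, 676.0], [168.0, 635.0]] [[203.0, 195.0], [629.0, 237.0], [600.0, 528.0], [160.0, 476.0]]
```

```bash
cat > ov.py <<'E'
from h import *
def overlay(n,imf,u,x0,y0,w,h,k,out,state=None,wd=.236,b=0):
    p,r=state if state else tcp()[:2]
    im=cv2.imread(imf);c=cv2.resize(im[y0:y0+h,x0:x0+w],None,fx=k,fy=k,interpolation=cv2.INTER_CUBIC)
    def P(L):
        L=np.array(L)/1e3
        loc=np.c_[L[:,1],L[:,0],.080-L[:,2]]
        W=p+r.apply(R.from_rotvec([0,b,0]).apply(loc)+[u,0,wd-.080])
        return ((proj(n,W)-[x0,y0]+.5)*k-.5).round().astype(int)
    for z,col in((46,(0,255,0)),(14,(255,0,255))):
        cv2.polylines(c,[P([(60,85,z),(60,-85,z),(-60,-85,z),(-60,85,z)])],True,col,1)
    cv2.polylines(c,[P([(8,55,92),(8,-55,92),(-8,-55,92),(-8,55,92)])],True,(0,255,255),1)
    cv2.polylines(c,[P([(0,0,92),(0,0,0)])],True,(255,255,255),1)
    cv2.imwrite(out,c)
if __name__=="__main__":
    overlay("top","pics/top3.png",-.0017,240,150,100,75,8,"pics/o_t3.png")
    overlay("scene","pics/scene3.png",-.0017,255,130,100,80,8-1,"pics/o_s3.png")
E
python3 ov.py
```

```text
(no output)
```

View pics/o_t3.png

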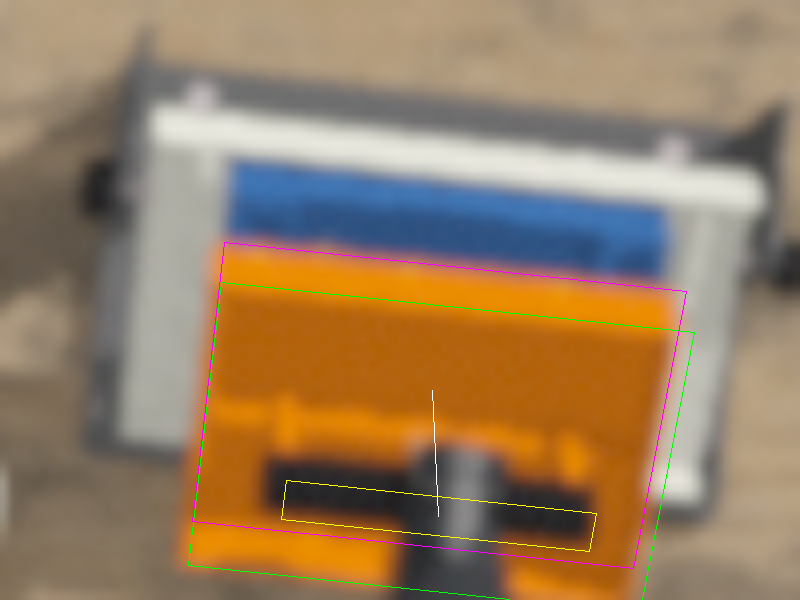

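View pics/o_s3.png

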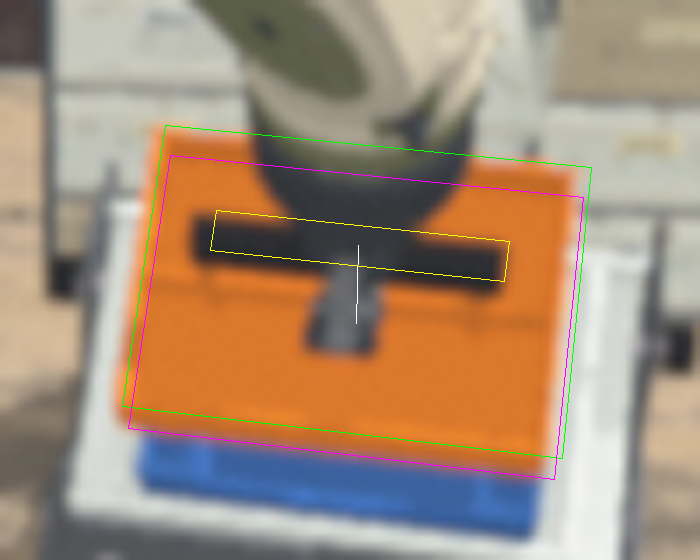

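```bash
python3 -c "
import cv2
from crop import crop
t=cv2.imread('pics/top3.png');crop(t,258,172,72,50,11,'pics/z1.png')
for r in (183,188,192,200,205): print(r,t[r,316:332].tolist())
for r in (183,188,192,200,205): print(r,t[r,260:274].tolist())
"
```

```text
183 [[140, 92, 69], [129, 84, 63], [123, 81, 59], [122, 79, 56], [125, 81, 56], [134, 89, 62], [144, 109, 90], [150, 136, 127], [153, 156, 154], [164, 172, 171], [176, 185, 186], [177, 186, 187], [169, 178, 178], [161, 170, 171], [157, 166, 167], [148, 155, 156]]
188 [[0, 140, 235], [0, 140, 235], [14, 142, 235], [9, 141, 234], [3, 141, 234], [7, 140, 234], [26, 140, 233], [75, 147, 228], [127, 161, 215], [161, 176, 196], [170, 180, 184], [167, 175, 176], [163, 171, 172], [160, 168, 169], [153, 161, 162], [136, 144, 148]]
192 [[14, 104, 187], [17, 106, 189], [17, 108, 191], [12, 108, 193], [11, 108, 193], [18, 109, 192], [27, 110, 191], [73, 128, 196], [124, 158, 203], [155, 176, 199], [166, 178, 186], [166, 175, 177], [166, 175, 176], [164, 173, 174], [153, 161, 163], [131, 141, 149]]
200 [[13, 99, 179], [13, 99, 179], [18, 99, 179], [14, 98, 177], [14, 94, 171], [37, 100, 172], [90, 131, 187], [142, 167, 200], [174, 187, 200], [183, 193, 196], [182, 192, 192], [177, 186, 186], [163, 170, 171], [141, 148, 151], [126, 139, 149], [125, 148, 166]]
205 [[8, 90, 169], [12, 92, 169], [14,
[... 675 characters left out ...]
], [12, 100, 182]]
192 [[164, 173, 173], [164, 172, 173], [161, 170, 171], [157, 167, 171], [144, 158, 174], [113, 141, 182], [69, 122, 190], [27, 107, 188], [9, 100, 182], [8, 98, 179], [6, 98, 178], [6, 98, 179], [12, 99, 179], [1, 97, 178]]
200 [[160, 168, 169], [159, 168, 168], [158, 166, 170], [145, 158, 171], [116, 141, 182], [70, 126, 198], [24, 122, 210], [9, 124, 214], [4, 120, 210], [10, 118, 208], [3, 118, 208], [2, 119, 208], [6, 116, 205], [13, 114, 201]]
205 [[124, 128, 130], [125, 132, 133], [121, 131, 141], [104, 125, 161], [69, 117, 185], [32, 113, 194], [13, 105, 188], [12, 101, 181], [15, 99, 180], [13, 98, 180], [15, 100, 180], [15, 98, 178], [16, 96, 176], [15, 95, 174]]
```

View pics/z1.png

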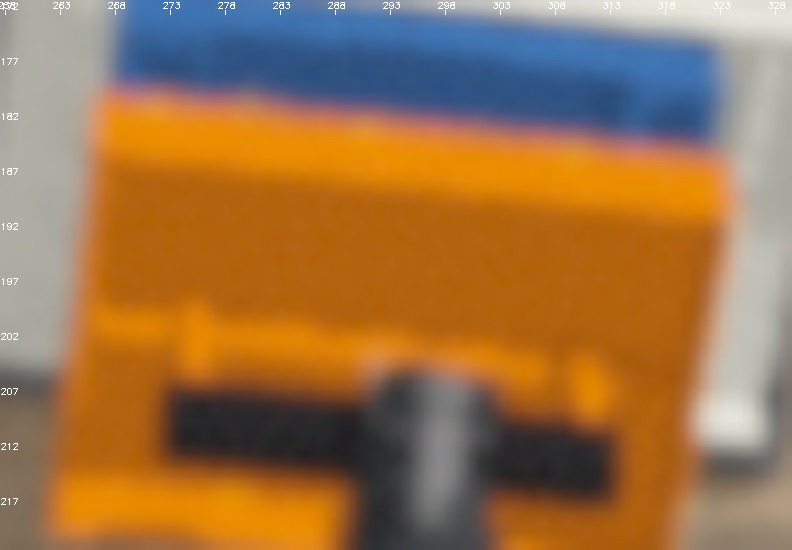

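```bash
python3 -c "
from tgt import *
p,r,s=tcp()
Q=Qd()
for z in(-.04,-.03): print('blue back bottom',[proj('top',SEAT+Q.apply([.06,y,z])).round(1).tolist() for y in(.085,0,-.085)])
print('blue top-front scene',[proj('scene',SEAT+Q.apply([-.06,y,z])).round(1).tolist() for y in(.085,-.085) for z in (0,-.04)])
def tp(u,L): 
  L=np.array(L)/1e3; return p+r.apply(np.array([L[1],L[0],.08-L[2]])+[u,0,.156])
for u in(-.0017,.0027):
  print('or back bottom',[proj('top',tp(u,(60,y,14))).round(1).tolist() for y in(85,0,-85)])
  print('tray origin in seat', Q.inv().apply(tp(u,(0,0,0))-SEAT))
"
python3 - <<'E'
import cv2
from crop import crop
crop(cv2.imread('pics/scene3.png'),265,180,75,35,10,'pics/z2.png')
E
```

```text
blue back bottom [[[268.6, 167.3]], [[295.6, 170.2]], [[322.6, 173.1]]]
blue back bottom [[[268.5, 168.6]], [[295.7, 171.6]], [[322.9, 174.5]]]
blue top-front scene [[[274.3, 197.0]], [[275.2, 200.4]], [[332.2, 204.2]], [[331.1, 207.5]]]
or back bottom [[[267.6, 179.8]], [[296.4, 182.9]], [[325.3, 185.9]]]
tray origin in seat [0.00335012 0.00053169 0.04093237]
or back bottom [[[266.1, 179.7]], [[294.9, 182.7]], [[323.8, 185.8]]]
tray origin in seat [0.00333765 0.00493167 0.0409316 ]
```

View pics/z2.png

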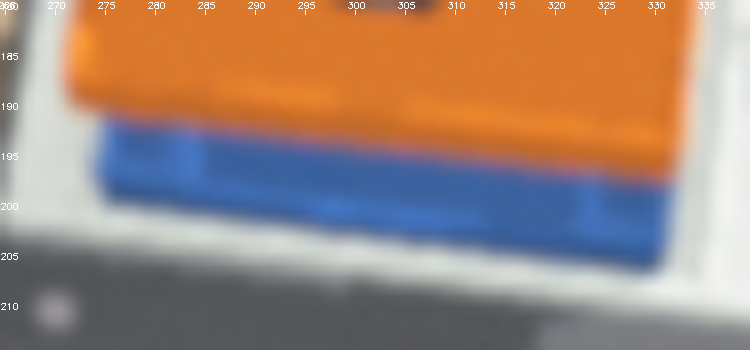

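```bash
python3 -m crank '[[-2,-1.5,3,0,0,0,0],[-2.5,-1.5,5,0,0,0.1,0],[0,0,6,0,0,0.1,0],[0,0,6,0,0,0,0],[0,0,6,0,0,0,0],[0,0,4,0,0,0,0],[0,0,2,0,0,0,0],[0,0,0,0,0,0,0]]' 110
cat > st.py <<'E'
from tgt import *
p,r,s=tcp();Q=Qd()
o=p+r.apply([.0027,0,.236])
e=(Q.inv()*r).as_matrix()
print('clk %.1f'%s['clock'],'tray in seat mm',(Q.inv().apply(o-SEAT)*1e3).round(2),'tilt,yaw err deg',np.degrees((Q.inv()*r*R.from_matrix([[0,1,0],[1,0,0],[0,0,-1]])).as_rotvec()).round(2),'F tool',r.inv().apply(s['wrist_force']).round(2),'M',r.inv().apply(s['ft_torque']).round(3),'gap',round(s['finger_gap'],4))
E
python3 st.py
```

```text
clock: 9.4
tcp_pos: [0.4205, -0.1957, 0.326]
orientation: [0.209, 0.721, 0.635, 0.185]
wrist_force: [-0.4, 0.4, -5.6]
finger_gap: 0.0142
clk 9.4 tray in seat mm [0.41 0.46 8.79] tilt,yaw err deg [-0.   -0.25 -0.04] F tool [ 0.3  -3.36  4.48] M [ 1.133 -0.036 -0.004] gap 0.0142
```

```bash
python3 -m crank '[[0,0,1,0,0,0,0],[0,0,1,0,0,0,0],[0,0,1,0,0,0,0],[0,0,1,0,0,0,0],[0,0,1,0,0,0,0],[0,0,0.5,0,0,0,0],[0,0,0,0,0,0,0],[0,0,0,0,0,0,0]]' >/dev/null; python3 st.py
python3 -m crank '[[0,0,0.5,0,0,0,0],[0,0,0.5,0,0,0,0],[0,0,0.5,0,0,0,0],[0,0,0,0,0,0,0],[0,0,0,0,0,0,0],[0,0,0,0,0,0,0],[0,0,0,0,0,0,0],[0,0,0,0,0,0,0]]' >/dev/null; python3 st.py
```

```text
clk 10.4 tray in seat mm [0.55 0.34 3.49] tilt,yaw err deg [-0.02 -0.26 -0.04] F tool [ 0.   -3.02  2.73] M [ 1.152 -0.081 -0.027] gap 0.0143
clk 11.4 tray in seat mm [0.3  0.4  1.87] tilt,yaw err deg [-0.01 -0.24 -0.05] F tool [-0.25 -3.14  4.93] M [1.504 0.034 0.065] gap 0.0144
```

```bash
python3 -m crank '[[0,0,0.5,0,0,0,0],[0,0,0.5,0,0,0,0],[0,0,0,0,0,0,0],[0,0,0,0,0,0,0],[0,0,0,0,0,0,0],[0,0,0,0,0,0,0],[0,0,0,0,0,0,0],[0,0,0,0,0,0,0]]' >/dev/null; python3 st.py
python3 -m crank '[[0,0,0.5,0,0,0,0],[0,0,0.5,0,0,0,0],[0,0,0,0,0,0,0],[0,0,0,0,0,0,0],[0,0,0,0,0,0,0],[0,0,0,0,0,0,0],[0,0,0,0,0,0,0],[0,0,0,0,0,0,0]]' >/dev/null; python3 st.py
```

```text
clk 12.4 tray in seat mm [0.4  0.36 0.89] tilt,yaw err deg [-0.01 -0.25 -0.05] F tool [ 0.34 -4.91  5.39] M [ 1.677 -0.124  0.115] gap 0.0143
clk 13.4 tray in seat mm [ 0.45  0.36 -0.09] tilt,yaw err deg [-0.01 -0.25 -0.05] F tool [-0.57 -4.89  3.04] M [ 1.652 -0.12   0.097] gap 0.0143
```

```bash
python3 -m crank '[[0,-0.3,0.5,0,0,0,0],[0,0,0.5,0,0,0,0],[0,0,0,0,0,0,0],[0,0,0,0,0,0,0],[0,0,0,0,0,0,0],[0,0,0,0,0,0,0],[0,0,0,0,0,0,0],[0,0,0,0,0,0,0]]' >/dev/null; python3 st.py
python3 -m crank '[[0,0,0.5,0,0,0,0],[0,0,0.5,0,0,0,0],[0,0,0,0,0,0,0],[0,0,0,0,0,0,0],[0,0,0,0,0,0,0],[0,0,0,0,0,0,0],[0,0,0,0,0,0,0],[0,0,0,0,0,0,0]]' >/dev/null; python3 st.py
```

```text
clk 14.4 tray in seat mm [ 0.27  0.45 -1.09] tilt,yaw err deg [ 0.   -0.27 -0.04] F tool [ 0.59 -3.71  4.1 ] M [1.431 0.057 0.081] gap 0.0142
clk 15.4 tray in seat mm [ 0.22  0.32 -2.09] tilt,yaw err deg [-0.01 -0.26 -0.04] F tool [-0.04 -3.83  3.9 ] M [ 1.327 -0.318  0.048] gap 0.014
```

```bash
python3 -m crank '[[0,-0.1,0.5,0,0,0,0],[0,0,0.5,0,0,0,0],[0,0,0.5,0,0,0,0],[0,0,0,0,0,0,0],[0,0,0,0,0,0,0],[0,0,0,0,0,0,0],[0,0,0,0,0,0,0],[0,0,0,0,0,0,0]]' >/dev/null; python3 st.py
python3 -m crank '[[0,0,0.5,0,0,0,0],[0,0,0.5,0,0,0,0],[0,0,0.5,0,0,0,0],[0,0,0,0,0,0,0],[0,0,0,0,0,0,0],[0,0,0,0,0,0,0],[0,0,0,0,0,0,0],[0,0,0,0,0,0,0]]' >/dev/null; python3 st.py
```

```text
clk 16.4 tray in seat mm [ 0.12  0.36 -3.59] tilt,yaw err deg [-0.01 -0.26 -0.04] F tool [ 1.09 -3.28  4.46] M [ 1.314 -0.145 -0.018] gap 0.0148
clk 17.4 tray in seat mm [ 0.15  0.35 -5.09] tilt,yaw err deg [-0.01 -0.26 -0.04] F tool [ 0.12 -3.07  4.18] M [ 1.271 -0.193 -0.006] gap 0.0139
```

```bash
python3 -m crank '[[0,0,0.5,0,0,0,0],[0,0,0.5,0,0,0,0],[0,0,0.5,0,0,0,0],[0,0,0.5,0,0,0,0],[0,0,0,0,0,0,0],[0,0,0,0,0,0,0],[0,0,0,0,0,0,0],[0,0,0,0,0,0,0]]' >/dev/null; python3 st.py
python3 -c "
from h import *
cv2.imwrite('pics/top4.png',read_camera('top'));cv2.imwrite('pics/scene4.png',read_camera('scene'))
from crop import crop
crop(cv2.imread('pics/top4.png'),240,145,105,75,7,'pics/t4c.png',10);crop(cv2.imread('pics/scene4.png'),255,135,105,80,7,'pics/s4c.png',10)"
```

```text
clk 18.4 tray in seat mm [ 0.13  0.34 -7.08] tilt,yaw err deg [-0.01 -0.26 -0.04] F tool [ 0.39 -3.53  4.94] M [ 1.144 -0.29   0.047] gap 0.0144
```

View pics/t4c.png

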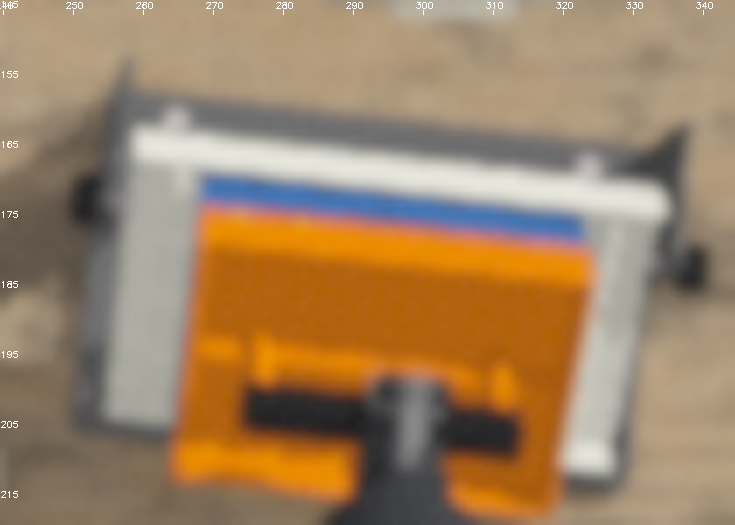

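View pics/s4c.png

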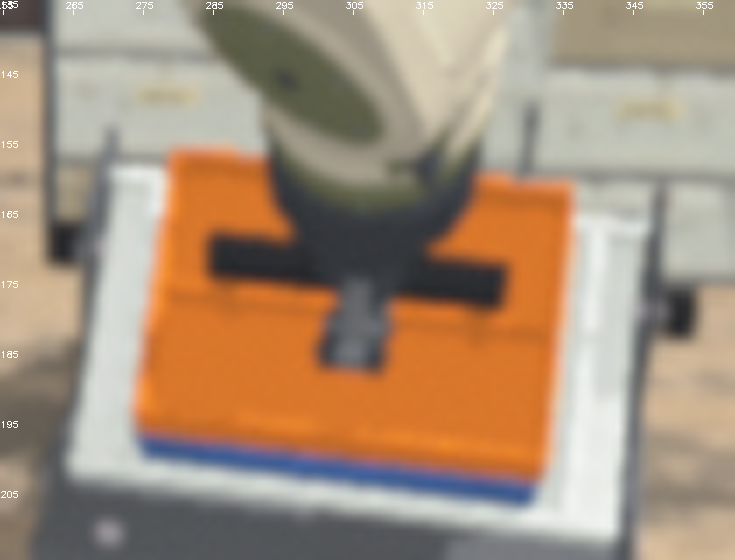

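```bash
python3 -m crank '[[0,0,0.5,0,0,0,0],[0,0,0.5,0,0,0,0],[0,0,0.5,0,0,0,0],[0,0,0.5,0,0,0,0],[0,0,0.5,0,0,0,0],[0,0,0,0,0,0,0],[0,0,0,0,0,0,0],[0,0,0,0,0,0,0]]' >/dev/null; python3 st.py
python3 -m crank '[[0,0,0.5,0,0,0,0],[0,0,0.5,0,0,0,0],[0,0,0.5,0,0,0,0],[0,0,0.5,0,0,0,0],[0,0,0,0,0,0,0],[0,0,0,0,0,0,0],[0,0,0,0,0,0,0],[0,0,0,0,0,0,0]]' >/dev/null; python3 st.py
```

```text
clk 19.5 tray in seat mm [ 0.12  0.36 -9.59] tilt,yaw err deg [-0.01 -0.26 -0.04] F tool [ 0.85 -2.55  4.04] M [ 1.226 -0.171 -0.024] gap 0.0144
clk 20.5 tray in seat mm [ -0.34   0.37 -10.44] tilt,yaw err deg [-0.05 -0.23 -0.08] F tool [  2.21  -9.76 -15.35] M [1.92  0.208 0.028] gap 0.0142
```

```bash
python3 -m crank '[[0,0.3,-0.5,0,0,0,0],[0,0,-0.5,0,0,0,0],[0,-1,0,-0.25,0,0,0],[0,-1,0,-0.25,0,0,0],[0,0,0,0,0,0,0],[0,0,0,0,0,0,0],[0,0,0,0,0,0,0],[0,0,0,0,0,0,0]]' >/dev/null; python3 st.py
python3 -c "
from h import *
cv2.imwrite('pics/top5.png',read_camera('top'));cv2.imwrite('pics/scene5.png',read_camera('scene'))
from crop import crop
crop(cv2.imread('pics/top5.png'),250,155,90,65,8,'pics/t5c.png',10);crop(cv2.imread('pics/scene5.png'),265,180,80,35,9,'pics/s5c.png',10)"
```

```text
clk 21.5 tray in seat mm [  0.17   0.44 -10.41] tilt,yaw err deg [-0.01 -0.73 -0.06] F tool [ 0.33 -6.53 -2.68] M [1.57  0.006 0.06 ] gap 0.0147
```

View pics/t5c.png

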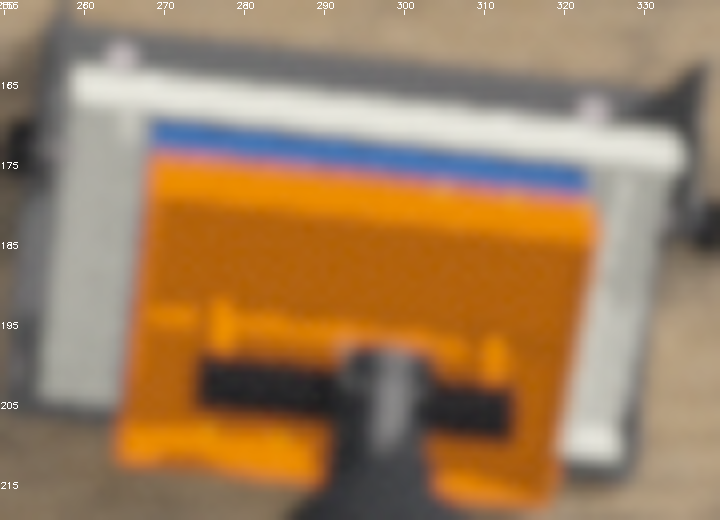

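View pics/s5c.png

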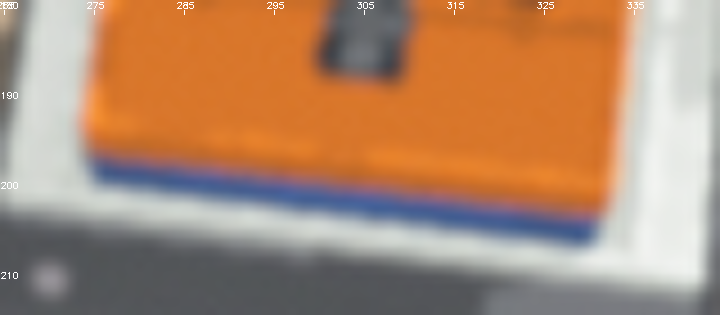

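```bash
python3 -m crank '[[0,0,-0.8,0,0,0,0],[0.5,0,0,0,0,0,0],[0.5,0,0,0,0,0,0],[0.3,0,0,0,0,0,0],[0,0,0,0,0,0,0],[0,0,0,0,0,0,0],[0,0,0,0,0,0,0],[0,0,0,0,0,0,0]]' >/dev/null; python3 st.py
```

```text
clk 22.6 tray in seat mm [ 0.42  1.68 -9.8 ] tilt,yaw err deg [-0.01 -0.75 -0.05] F tool [ 1.03 -3.02  3.7 ] M [ 1.484 -0.292  0.066] gap 0.0143
```

```bash
python3 -m crank '[[-0.6,0,0,0,0,0,0],[-0.6,0,0,0,0,0,0],[-0.6,0,0,0,0,0,0],[-0.5,0,0,0,0,0,0],[0,0,0,0,0,0,0],[0,0,0,0,0,0,0],[0,0,0,0,0,0,0],[0,0,0,0,0,0,0]]' >/dev/null; python3 st.py
```

```text
clk 23.6 tray in seat mm [ 0.44 -0.35 -9.81] tilt,yaw err deg [ 0.02 -0.76 -0.04] F tool [ 2.57 -2.98  5.1 ] M [1.447 0.646 0.151] gap 0.0143
```

```bash
python3 -m crank '[[0.6,0,0,0,0,0,0],[0.5,-0.4,0,0,0,0,0],[0,0,0,0,0,0,0],[0,0,0,0,0,0,0],[0,0,0,0,0,0,0],[0,0,0,0,0,0,0],[0,0,0,0,0,0,0],[0,0,0,0,0,0,0]]' >/dev/null; python3 st.py;  python3 -m crank '[[0,0,0.4,0,0,0,0],[0,0,0.3,0,0,0,0],[0,0,0.3,0,0,0,0],[0,0,0,0,0,0,0],[0,0,0,0,0,0,0],[0,0,0,0,0,0,0],[0,0,0,0,0,0,0],[0,0,0,0,0,0,0]]' >/dev/null; python3 st.py
```

```text
clk 24.6 tray in seat mm [ 0.21  0.46 -9.78] tilt,yaw err deg [-0.01 -0.77 -0.04] F tool [ 0.2  -3.39  3.84] M [ 1.274 -0.124  0.029] gap 0.0141
clk 25.6 tray in seat mm [  0.12   0.5  -10.47] tilt,yaw err deg [-0.02 -0.76 -0.04] F tool [ 0.11 -4.95 -2.74] M [1.42  0.077 0.041] gap 0.0142
```

```bash
python3 -m crank '[[0,-1,0,-0.25,0,0,0],[0,-1,0,-0.25,0,0,0],[0,-1,0,-0.25,0,0,0],[0,-1,0,-0.25,0,0,0],[0,0,0,0,0,0,0],[0,0,0,0,0,0,0],[0,0,0,0,0,0,0],[0,0,0,0,0,0,0]]' >/dev/null; python3 st.py;  python3 -m crank '[[0,0,0.4,0,0,0,0],[0,0,0.3,0,0,0,0],[0,0,0,0,0,0,0],[0,0,0,0,0,0,0],[0,0,0,0,0,0,0],[0,0,0,0,0,0,0],[0,0,0,0,0,0,0],[0,0,0,0,0,0,0]]' >/dev/null; python3 st.py
```

```text
clk 26.6 tray in seat mm [  0.32   0.42 -10.78] tilt,yaw err deg [-0.01 -1.76 -0.04] F tool [ 1.21 -3.17  3.23] M [ 1.176 -0.235 -0.035] gap 0.014
clk 27.6 tray in seat mm [  0.25   0.51 -11.43] tilt,yaw err deg [-0.01 -1.76 -0.04] F tool [ 2.64 -3.96 -0.22] M [ 1.226  0.178 -0.102] gap 0.0143
```

```bash
python3 -m crank '[[0,-1.2,0,-0.3,0,0,0],[0,-1.2,0,-0.3,0,0,0],[0,-1.2,0,-0.3,0,0,0],[0,-1.2,0.2,-0.3,0,0,0],[0,-1.2,0.3,-0.3,0,0,0],[0,0,0.3,0,0,0,0],[0,0,0,0,0,0,0],[0,0,0,0,0,0,0]]' >/dev/null; python3 st.py;  python3 -m crank '[[0,0,0.3,0,0,0,0],[0,0,0.3,0,0,0,0],[0,0,0.2,0,0,0,0],[0,0,0,0,0,0,0],[0,0,0,0,0,0,0],[0,0,0,0,0,0,0],[0,0,0,0,0,0,0],[0,0,0,0,0,0,0]]' >/dev/null; python3 st.py
```

```text
clk 28.6 tray in seat mm [  0.87   0.4  -11.73] tilt,yaw err deg [-0.03 -3.3  -0.03] F tool [ 1.75 -4.04 -4.34] M [ 1.843  0.211 -0.019] gap 0.0145
clk 29.6 tray in seat mm [  1.23   0.4  -12.03] tilt,yaw err deg [-0.04 -3.33 -0.03] F tool [  2.4   -3.58 -13.07] M [ 2.277  0.429 -0.055] gap 0.0141
```

```bash
python3 -m crank '[[0,0,-0.5,0,0,0,0],[0,1.2,0,0.3,0,0,0],[0,1.2,0,0.3,0,0,0],[0,0,0,0,0,0,0],[0,0,0,0,0,0,0],[0,0,0,0,0,0,0],[0,0,0,0,0,0,0],[0,0,0,0,0,0,0]]' >/dev/null; python3 st.py;  python3 -m crank '[[0,0,0.2,0,0,0,0],[0,0,0.2,0,0,0,0],[0,0,0,0,0,0,0],[0,0,0,0,0,0,0],[0,0,0,0,0,0,0],[0,0,0,0,0,0,0],[0,0,0,0,0,0,0],[0,0,0,0,0,0,0]]' >/dev/null; python3 st.py
```

```text
clk 30.6 tray in seat mm [  0.41   0.4  -12.05] tilt,yaw err deg [-0.04 -2.67 -0.05] F tool [ 1.44 -4.26 -6.14] M [1.744 0.196 0.041] gap 0.0146
clk 31.6 tray in seat mm [  0.36   0.39 -12.13] tilt,yaw err deg [-0.05 -2.67 -0.06] F tool [  2.31  -6.12 -12.58] M [ 2.023  0.22  -0.014] gap 0.0144
```

```bash
python3 -m crank '[[0,0,-0.2,0,0,0,0],[0,0,0,0,0,0,0],[0,0,0,0,0,0,0],[0,0,0,0,0,0,0.25],[0,0,0,0,0,0,0.4],[0,0,0,0,0,0,0.5],[0,0,0,0,0,0,0.5],[0,0,0,0,0,0,0.5]]' >/dev/null; python3 st.py
python3 -c "
from h import *
cv2.imwrite('pics/top6.png',read_camera('top'));cv2.imwrite('pics/scene6.png',read_camera('scene'))
from crop import crop
crop(cv2.imread('pics/scene6.png'),255,140,100,75,8,'pics/s6c.png',10)"
```

```text
clk 32.6 tray in seat mm [  0.67   0.36 -12.74] tilt,yaw err deg [-0.02 -2.68 -0.03] F tool [-0.68  0.3   0.58] M [ 0.533 -0.019 -0.065] gap 0.0426
```

View pics/s6c.png

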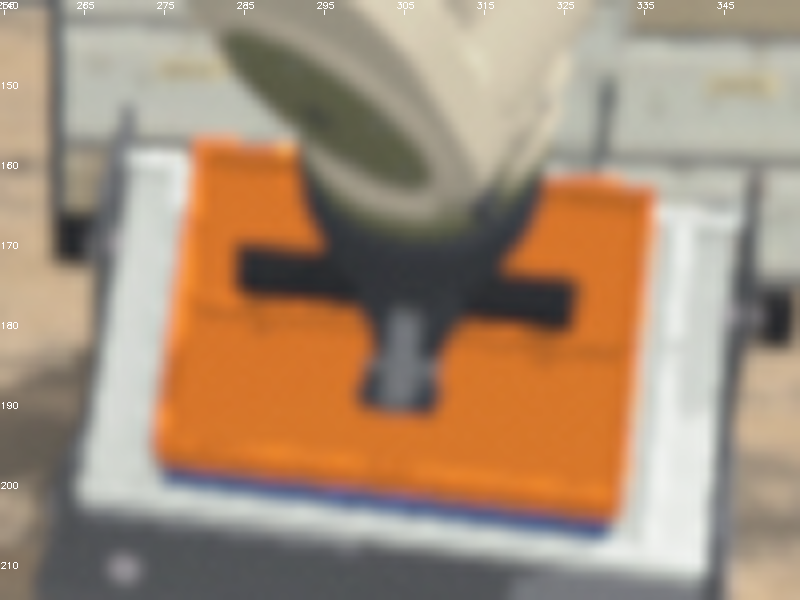

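```bash
python3 -m crank '[[0,0,-4,0,0,0,0.7],[0,0,-8,0,0,0,0.8],[0,0,-15,0,0,0,0.8],[0,0,-25,0,0,0,0.8],[0,0,-30,0,0,0,0.8],[0,0,-30,0,0,0,0.8],[0,0,-30,0,0,0,0.8],[0,0,-20,0,0,0,0.8]]'
python3 -m crank '[[40,-20,-10,3,0,0,0.8],[50,-20,-10,4,0,0,0.8],[50,-20,-10,4,0,0,0.8],[50,-20,-10,4,0,0,0.8],[50,-10,-10,4,0,0,0.8],[50,0,-10,4,0,0,0.8],[30,0,0,0,0,0,0.8],[0,0,0,0,0,0,0.8]]'
python3 -c "
from h import *
cv2.imwrite('pics/top7.png',read_camera('top'));cv2.imwrite('pics/scene7.png',read_camera('scene'))
from crop import crop
crop(cv2.imread('pics/scene7.png'),255,140,100,75,8,'pics/s7c.png',10)
crop(cv2.imread('pics/top7.png'),240,145,100,75,8,'pics/t7c.png',10)"
```

```text
clock: 33.7
tcp_pos: [0.3311, -0.1841, 0.4372]
orientation: [0.226, 0.716, 0.631, 0.198]
wrist_force: [-0.2, -0.9, 0.3]
finger_gap: 0.0682
clock: 34.7
tcp_pos: [0.2685, 0.1468, 0.4466]
orientation: [0.077, 0.745, 0.659, 0.069]
wrist_force: [0.3, 0.2, 1.1]
finger_gap: 0.0683
```

View pics/s7c.png

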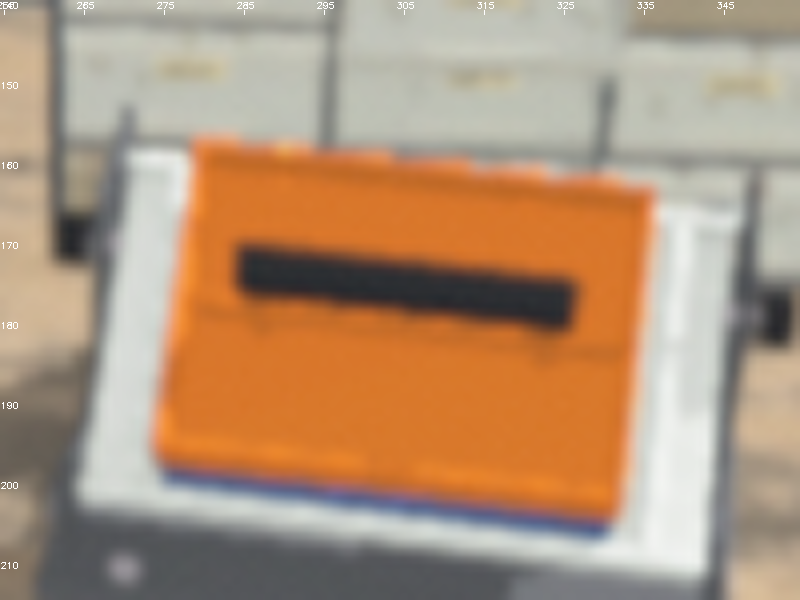

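View pics/t7c.png

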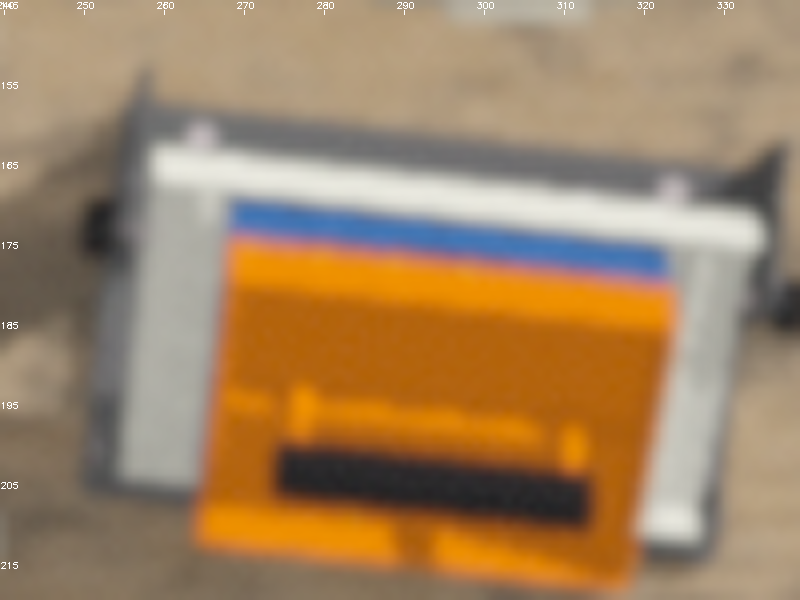

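View pics/scene7.png

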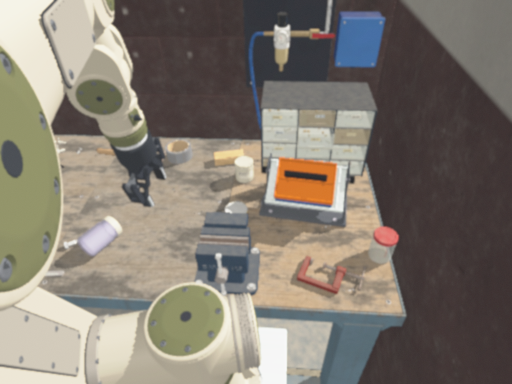

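Run:
```python
exec(open('fit2.py').read().split("def g")[0])
def mk(t):
    def g(p):
        Q=R.from_euler('ZY',[p[3],-t]); return np.concatenate([(proj(n,Q.apply(L)+p[:3])-z)/w for n,L,z,w in obs]).ravel()
    return g
S=lambda P:src(P,255,140,8);T=lambda P:src(P,240,145,8)
oS=S([(192,140),(656,188)]); oT=T([(230,240),(672,285)])  # rim back in scene; underside-edge back in top
bT=T([(277,447),(590,482)])
for t in(.561,.609):
    r=least_squares(mk(t),[.55,-.21,.12,-.12]);Q=R.from_euler('ZY',[r.x[3],-t]);print(t,r.x,r.cost)
    for z in(-.014,0.0):
        a=proj('scene',r.x[:3]+Q.apply(np.array([(.06,.085,z+.046),(.06,-.085,z+.046)])))-oS
        b=proj('top',r.x[:3]+Q.apply(np.array([(.06,.085,z+.014),(.06,-.085,z+.014)])))-oT
        print(z,'scene rim',a.round(1).tolist(),'top under',b.round(1).tolist())
a=cv2.imread('pics/top0.png').astype(int);b=cv2.imread('pics/top7.png').astype(int)
d=abs(a-b).sum(2)>60
for n,(x,y,w,h) in dict(deckL=(252,150,14,58),back=(252,150,90,18),deckR=(326,165,14,50),pot=(215,135,28,28),tin=(215,198,28,28),jar=(345,232,30,30)).items(): print(n,d[y:y+h,x:x+w].sum())
```

```text
0.561 [ 0.55061519 -0.20992561  0.11905996 -0.12578137] 2.1120455005893324
-0.014 scene rim [[0.8, -1.4], [0.7, -1.3]] top under [[-0.1, -1.8], [0.2, -1.5]]
0.0 scene rim [[0.5, -3.2], [1.1, -3.0]] top under [[-0.2, 0.2], [0.6, 0.6]]
0.609 [ 0.55000877 -0.20987117  0.11943617 -0.12558392] 2.4595940241372847
-0.014 scene rim [[0.7, -1.2], [0.7, -1.1]] top under [[-0.1, -1.2], [0.2, -0.8]]
0.0 scene rim [[0.3, -2.8], [1.2, -2.6]] top under [[-0.3, 1.0], [0.6, 1.4]]
deckL 13
back 0
deckR 0
pot 0
tin 302
jar 0
```

Run:
```python
import cv2,numpy as np
a=cv2.imread('pics/top0.png')[180:250,195:265];b=cv2.imread('pics/top7.png')[180:250,195:265]
cv2.imwrite('pics/tin.png',cv2.resize(np.hstack([a,b]),None,fx=5,fy=5))
a=cv2.imread('pics/scene0.png')[150:225,215:265];b=cv2.imread('pics/scene7.png')[150:225,215:265]
cv2.imwrite('pics/tin2.png',cv2.resize(np.hstack([a,b]),None,fx=6,fy=6))
```

```text
(no output)
```

View pics/tin.png

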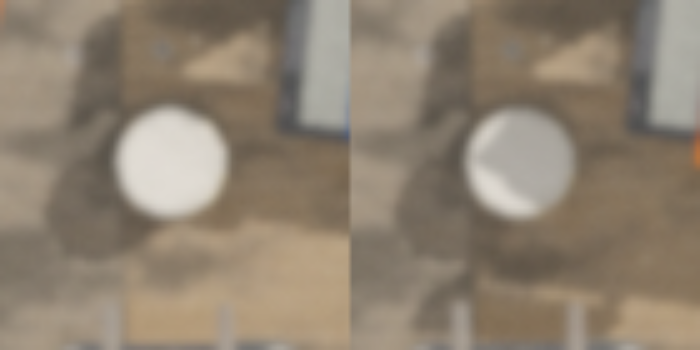

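View pics/tin2.png

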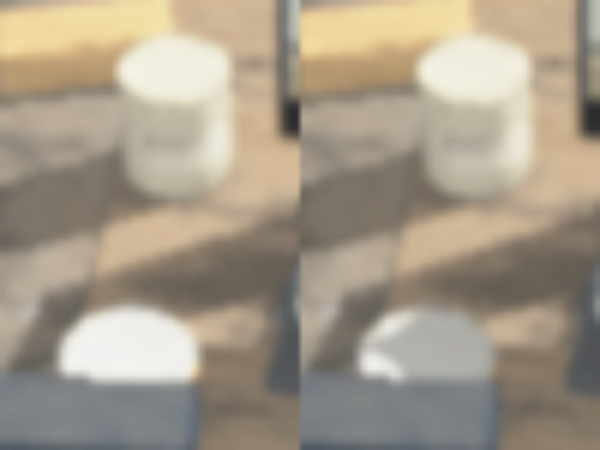

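The tin's change is only a shadow from the arm, and the pot and jar haven't moved. The tray sits evenly with a thin, uniform blue band along its front edge, so I'm handing in.

```bash
python3 -c "
from workcell import *
s=get_state();print(s['clock'],s['wrist_force'],s['qvel'].round(3));print(hand_in())"
```

```text
34.8 [ 0.5863987  -0.55896094 -0.47129771] [-0.037 -0.01  -0.01  -0.001 -0.     0.   ]
the job is handed in; nothing more can be done
None
```

I stacked the orange tray on the blue one, let go, moved the arm clear and handed the job in at 34.8 s. My checks suggest all four pins are fully home, though the camera check on depth was not conclusive.

**What I did:** I gripped the tray by its bar and carried it over the stand. Comparing both trays in the pictures, I corrected its sideways position by about 4.5 mm. I then lowered it in small steps. When the back edge touched first, I increased the tray's tilt by about 2.5° until the contact was even.

**Checks that agreed:**
- **Pins in the sockets:** a light sideways wiggle about 2 mm above the end of travel met walls. The tray went down roughly 14–15 mm from the first faint touch, against 14 mm for the pins.
- **Even seating:** the final contact was stiff and balanced at about 17 N, with no leaning moment. Contact force reached about 20 N while I was feeling for the seat.
- **After release:** the tray did not visibly shift, and the blue strip along its front edge is thin and even.
- **Surroundings:** the deck edges look the same before and after, and the pot and jar have not moved. The image around the tin changed, but that is the arm's shadow and the tin has not moved.

**Checks that were weak or disagreed:**
- **Tilt:** my first camera estimate of the deck tilt, 0.56 rad, was too low; by touch it is about 0.61.
- **Depth from the cameras:** this was uncertain by about 1 pixel. The scene view points to home, while the top view cannot tell home from 14 mm high.
- **Seated height:** the tray ended about 2 mm above where my camera estimate put home. I relied on the contact forces instead.

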